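# Snap the mirror carrier onto its three-ball kinematic stand

### The arm

A 6-joint arm with a two-finger parallel gripper is mounted at the origin on a cart in front of the work surface, level with it; the furniture and walls round the work are solid. World frame = base frame: x ahead of the robot, y to its left, z up, the work surface at z = 0. Lengths are in mm, angles in rad, forces in N, time in s.
With the tool pointing down it reaches from about 275 to 1000 mm from the base axis. Payload 8.4 kg.
Tool frame: the origin (TCP) lies on the centre line of the jaws, within the pads' length; the fingertips stand r.tip_reach ahead of it and the grasp point (between the pads) lies 11 mm behind it (r.tip_reach is the distance from the TCP to the fingertips, in mm); z points along the fingers, y is the line along which they close (so a half turn about z gives the same grasp; the last joint's range is limited). The gripper opens to 85 mm and grips with 20 to 120 N. Pads are 22 mm wide; open, the fingers measure 114 mm over their backs; the gripper's body (76 mm by 85 mm) begins 54 mm behind the grasp point. The pads swing forward as they close: fully open they stand 13 mm farther back than shut.
Start: joints at [-1.193, 0.353, 1.633, -0, 1.155, -0.002], TCP at [231.708, -580.465, 239.281] pointing down, gripper open.
Joint ranges: [-2.63, 2.63], [-0.92, 2.1], [0.06, 2.66], [-1.3, 4.44], [0, 2.69], [-3.02, 3.02]. Speed limits (rad/s): [2.22, 2.22, 2.79, 3.14, 3.14, 3.14].

### API

Orientations are given as [roll, pitch, yaw] about the fixed x, y, z axes, in that order (R = Rz(yaw) Ry(pitch) Rx(roll)).
In Python, from rig import r gives the robot as it stands.
- The arm moves only by the tool carry_out, never from a script. Its argument "targets" is a list of rows, each an object with "dp": the shift along the tool's x, y, z in mm, a list of three; "yaw": the turn about the tool's z in degrees. A call has 1 to 12 rows; each row is the pose to reach, as a shift and turn from the pose commanded when the call began, along the tool's axes at that moment; what a row does not reach only later rows make up. A row lasts 1/8 s, in which the tool goes at most 62.5 mm and 10.7 degrees, less where a joint would pass 70% of its speed; a pose out of reach is approached as far as the arm can. A call with a gripper value outside its range is refused whole. "fingers" is the opening, from -1 (shut) to 1 (fully open), so that 0 is half open, set as the call begins (left out, the last holds). The fingers move at their own pace and stop on an object; "grip_force" is the grip in N (left out, the last holds). Time passes only in rows, so rows that repeat a pose let the fingers close. It gives the time, the measured TCP pose, the force, the opening and the grip force at its end, in the units of the state.
- r.sense(): the state, without advancing time (a new reading comes with each control period).
- r.grab_frame(name): name is "scene" or "top"; returns the picture (420x560x3 uint8, red, green, blue); there is no depth.
- r.get_calibration(name): a dict with "fx", "fy", "cx", "cy" (pixels), "dist_coeffs" ([k1, k2, p1, p2, k3] as OpenCV has them; the pictures are not rectified), "rvec" (rotation vector, rad) and "tvec" (3), from world to camera coordinates, as OpenCV has them. Camera axes: x right, y down, z forward; pixel columns grow to the right and rows downward; lengths in mm; the calibration is good to about 2 mm. A picture is of the moment at which its call begins. get_calibration takes no time and is no camera call.
- r.sign_off(): hands the job in; it is judged then, once.
The state is a dict: "clock": time; "qpos": joint angles; "qvel": joint speeds; "joint_efforts": joint torques, N m; "eef_pos": TCP position; "tcp_rot": TCP orientation; "contact_force": force on the tool from outside, world axes, zero at the start; "wrist_torque": the same for the moment, N m; "opening": opening from 0.0 (shut) to 1.0 (fully open); "grasp_force": force on a finger pad.
Only numpy, scipy, OpenCV 4.12 (cv2) and the standard library are available. Lean on these libraries where they do the work, as an engineer would, in place of code of your own. Each camera call takes 0.05 s, during which the arm holds its last target. There are 200 camera calls.

### The job

Put the grey mirror carrier back on its kinematic stand, with its mirror over the single ball (the blue-marked end), and press it down level past the two sprung rollers so that the springs pull it fully home on all three balls. Press gently, with no more than about 15 N, leave the other things on the desk where they are, and let go of the carrier.

Things in the scene. Friction and masses are not known exactly. Their poses are not given: they have to be found in the camera images.
- carrier_grip (a point): Centre of the orange grip bar of the loose mirror carrier. Bar: 36 mm long (x), 20 mm wide (y), 34 mm tall. This point is 17 mm below its flat top, 17 mm above the plate's top, 32 mm above the carrier's underside. z up; +y points to the mirror end. It starts on the desk, mirror end within about 0.4 rad of world +y.
- carrier_mirror (a point): Centre of the round mirror, 27 mm across, let flush into the top of the carrier plate at its +y end, 40 mm from the grip bar's axis.
- carrier: The carrier itself (0.22 to 0.37 kg); origin in the middle of its underside, axes as the grip's. Grey plate 79 (x) x 120 (y) x 8 mm with a rounded steel edge at mid-length of each x side (88 mm over both). Under it three steel vee grooves, 7 mm deep, which fit the stand's balls and centre themselves from up to 5 mm off.
- stand: Fixed stand; origin under its middle on the desk. +y (within 0.3 rad of world +y) points to its blue-marked single-ball end, x is the line of the two rollers. On the foot (104 x 136 mm) is a deck (104 x 132 mm), hand-set to an unmeasured height: its top is 48 to 78 mm above the desk and stays there. Three 12 mm balls on it: one at y = +42 mm, two at y = -42, x = +/-28 mm.
- stand_centre (a point): Point on the stand's middle axis, 24 mm above the desk, axes as the stand's. The carrier belongs with its axes along these and its grip bar over this point. Fully home, the bar's centre is 37.5 mm above the deck top, thus 85 to 116 mm above the desk, by the unmeasured deck height.
- rollers (a point): Midway between the white sprung rollers (x = +/-46 mm) if the deck is at its lowest; they really lie 0 to 30 mm higher. Dark brackets behind them, x = +/-60 mm, reach 38 mm above the deck top. Set down, the carrier stops on the rollers about 10 mm above home. Pressed level, 6 to 12 N; some 7 mm down they pass its edges and pull it home. Pressed loose it tips; then press the high side.
- multimeter: yellow and black hand multimeter, 148 x 74 x 48 mm, bystander; origin under its middle
- screwdriver: screwdriver with red handle, 191 mm long, bystander; origin under its middle
- spanner: steel combination spanner, 174 mm long, bystander; origin under its middle
- clamp: aluminium ring clamp, 67 x 88 x 27 mm, bystander; origin under its middle
- flange: round steel blank flange, 55 mm across, 9 mm high, bystander; origin under its middle

How it is judged:
By the outcome, as a careful person would: the job done as asked, in the order asked, and still so for the second after the job is handed in, with the robot touching nothing.
It also fails if it takes over 38 s, if anything falls off the work surface, if the arm or the gripper's body presses on something with over 40 N, if the wrist force passes 120 N, or if a joint passes its speed limit or range.

## Working session

There is one attempt and no reset: what is moved stays moved. The work goes in short steps, Python scripts to look and compute and a tool call to move; the robot and the scene stay as the last step left them, time stands still between calls to the robot, and variables do not carry over. Pictures are saved under pics/ and viewed, at most 10 in all, crops included, and the job is handed in when it is done.

Besides the shell and the picture viewer there is one more tool, called after ">>>" as name(argument=value, ...) on one line, values as JSON. carry_out: Moves the arm, as the interface text tells. Its arguments: {"type":"object","properties":{"targets":{"type":"array","items":{"type":"object","properties":{"dp":{"type":"array","items":{"type":"number"}},"yaw":{"type":"number"}}}},"fingers":{"type":"number"},"grip_force":{"type":"number"}},"required":["targets"]}

```bash
mkdir -p pics; ls; python3 - <<'E'
from rig import r
import cv2
print(r.sense(), r.tip_reach)
for n in("scene","top"):
    cv2.imwrite(f"pics/{n}0.png",r.grab_frame(n)[:,:,::-1]); print(r.get_calibration(n))
E
```

```text
pics
{'clock': 0.0, 'qpos': array([-1.19342640e+00,  3.53635420e-01,  1.63412563e+00,  3.01747009e-05,
        1.15519918e+00, -2.39658498e-03]), 'qvel': array([-0.00116562, -0.0001622 , -0.00110059,  0.00177256, -0.00057135,
        0.00025969]), 'joint_efforts': array([ 4.27058894e-04, -6.05247688e+01, -3.42073238e+01,  1.33699050e-04,
        9.36909928e-03,  7.74082878e-06]), 'eef_pos': array([ 231.53117946, -580.0385284 ,  238.57326201]), 'tcp_rot': array([-3.14022515e+00, -3.08668234e-05,  3.79754293e-01]), 'contact_force': array([-0.10735641, -0.03765773, -0.63970513]), 'wrist_torque': array([ 0.02509683,  0.01289918, -0.00220135]), 'grasp_force': 0.0, 'opening': 1.0016889170135135} 8.0
{'fx': 386.8335706547727, 'fy': 386.8335706547727, 'cx': 277.8418820152447, 'cy': 206.71814552927643, 'dist_coeffs': array([-0.04708313,  0.        ,  0.        ,  0.        ,  0.        ]), 'rvec': array([ 0.61865144, -2.46453503,  1.35650648]), 'tvec': array([ 658.46924136,   16.95848861, 1047.30959179])}
{'fx': 404.4118046795042, 'fy': 404.4118046795042, 'cx': 282.78155336986913, 'cy': 206.2672423829752, 'dist_coeffs': array([-0.0171018,  0.       ,  0.       ,  0.       ,  0.       ]), 'rvec': array([ 2.17633578, -2.14161276,  0.13573666]), 'tvec': array([362.2673148 , 537.95304362, 860.53551243])}
```

View pics/scene0.png

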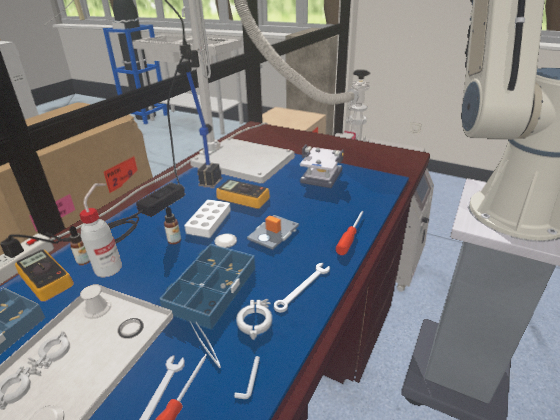

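View pics/top0.png

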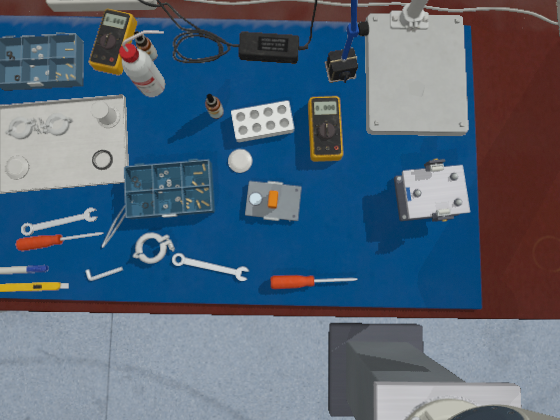

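The top view shows the carrier at about (273,200) with its mirror at (255,199). The stand is at about (435,193) with its blue mark at (405,195). I'll enlarge both.

```bash
python3 - <<'E'
import cv2,numpy as np
t=cv2.imread("pics/top0.png");s=cv2.imread("pics/scene0.png")
z=lambda a,f:cv2.resize(a,None,fx=f,fy=f,interpolation=cv2.INTER_CUBIC)
a=z(t[170:230,235:315],5);b=z(t[150:230,390:480],5)  #400x300, 450x400
c=np.zeros((600,800,3),np.uint8)
c[:300,:400]=a; c[:320,400:]=z(t[154:218+0,393:473],5)
c[300:600,:400]=z(s[205:265,235:315],5); c[320:600,400:]=z(s[140:196,285:365],5)
cv2.imwrite("pics/crops.png",c)
E
```

```text
(no output)
```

View pics/crops.png

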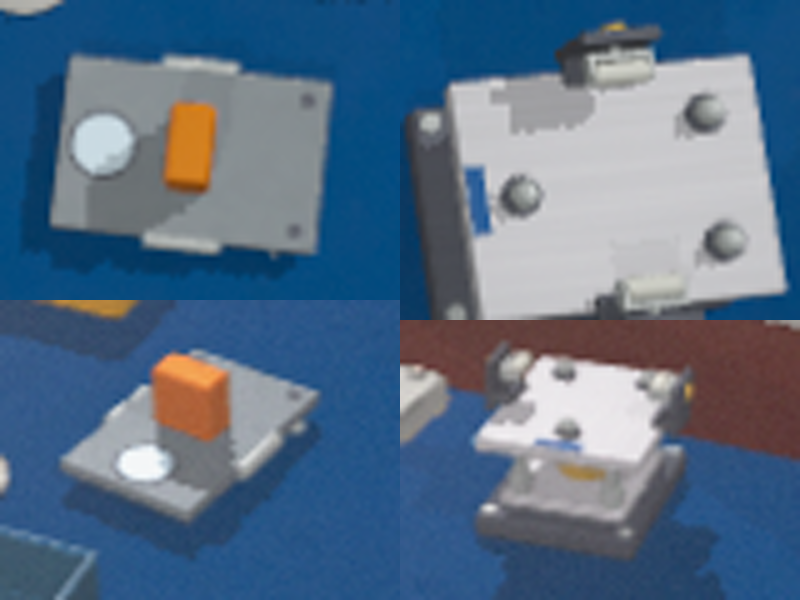

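The crops show the carrier plate corners, the mirror, the stand deck corners and all three balls clearly in both views. I'll fit both poses.

```bash
cat > fit.py <<'E'
import numpy as np,cv2
from rig import r
from scipy.optimize import least_squares
C={n:r.get_calibration(n) for n in("scene","top")}
def proj(n,P):
    c=C[n];K=np.array([[c["fx"],0,c["cx"]],[0,c["fy"],c["cy"]],[0,0,1]])
    return cv2.projectPoints(np.float64(P).reshape(-1,1,3),c["rvec"],c["tvec"],K,c["dist_coeffs"])[0].reshape(-1,2)
def world(p,L):
    c,s=np.cos(p[2]),np.sin(p[2]);L=np.float64(L)
    return np.c_[p[0]+c*L[:,0]-s*L[:,1],p[1]+s*L[:,0]+c*L[:,1],L[:,2]+p[3]]
def fit(obs,p0,freez):
    def f(q):
        p=np.r_[q,p0[3]] if freez else q
        return np.concatenate([(proj(n,world(p,L))-uv).ravel() for n,L,uv in obs])
    s=least_squares(f,p0[:3] if freez else p0,loss="soft_l1")
    return s.x,f(s.x).reshape(-1,2)
def px(P,o,org,f=5): return (np.float64(P)-o+.5)/f-.5+org
E
python3 - <<'E'
from fit import *
np.set_printoptions(precision=2,suppress=True)
L=[(39.5,60,15),(39.5,-60,15),(-39.5,-60,15),(-39.5,60,15),(0,40,15)]
t=("top",L,px([(70,55),(333,80),(318,253),(50,225),(102,144)],(0,0),(235,170)))
s=("scene",L,px([(62,463),(200,350),(318,393),(190,520),(145,463)],(0,300),(235,205)))
for o in([t],[s],[t,s]):
    x,e=fit(o,np.r_[500,-200,0,0],True);print("carrier",x);
print(e.T)
B=[(0,42,6),(28,-42,6),(-28,-42,6)]
t=("top",B+[(52,66,0),(52,-66,0),(-52,-66,0)],px([(522,195),(705,113),(725,241),(447,83),(748,56),(787,290)],(400,0),(393,154)))
s=("scene",B+[(52,66,0),(-52,66,0)],px([(568,430),(565,370),(655,382),(478,443),(655,465)],(400,320),(285,140)))
for o in([t],[s],[t,s]):
    x,e=fit(o,np.r_[500,-550,0,60],False);print("stand",x)
print(e.T)
E
```

```text
carrier [809.46 244.46  82.42]
carrier [ 639.19  -69.7  -358.69]
carrier [793.4  197.6  -30.24]
[[  84.65   51.58   85.65  120.15   97.24  -10.73  -58.74  -61.85  -15.12
   -20.21]
 [ -67.14 -116.98 -138.74  -87.94  -85.96  -48.58  -39.8   -55.57  -68.1
   -55.06]]
stand [566.37  43.28 716.4   63.67]
stand [ 598.46 -479.07 -880.43  -68.1 ]
stand [565.37  44.44 603.31  67.02]
[[ 0.19  0.38  0.52 -0.26 -0.24 -0.28  0.49  0.3  -0.91 -0.2  -2.5 ]
 [ 0.3  -0.23 -0.01  0.53 -0.28  0.51 -0.21  0.06 -0.   -0.27  0.41]]
```

```bash
sed -i 's/loss="soft_l1"/loss="soft_l1",x_scale=np.r_[100,100,.3,30][:3 if freez else 4]/' fit.py
python3 - <<'E'
from fit import *
np.set_printoptions(precision=3,suppress=True)
L=[(39.5,60,15),(39.5,-60,15),(-39.5,-60,15),(-39.5,60,15),(0,40,15)]
t=("top",L,px([(70,55),(333,80),(318,253),(50,225),(102,144)],(0,0),(235,170)))
s=("scene",L,px([(62,463),(200,350),(318,393),(190,520),(145,463)],(0,300),(235,205)))
for o in([t],[s],[t,s]):
    x,e=fit(o,np.r_[550,370,0,0],True);print("carrier",x);
print(e.T)
print("grip top px",proj("top",world(np.r_[x,0],[(18,10,49),(18,-10,49),(-18,-10,49),(-18,10,49)]))*5-np.r_[235,170]*5)
B=[(0,42,6),(28,-42,6),(-28,-42,6)]
t=("top",B+[(52,66,0),(52,-66,0),(-52,-66,0)],px([(522,195),(705,113),(725,241),(447,83),(748,56),(787,290)],(400,0),(393,154)))
s=("scene",B+[(52,66,0),(-52,66,0)],px([(568,430),(565,370),(655,382),(478,443),(655,465)],(400,320),(285,140)))
for o in([t],[s],[t,s]):
    x,e=fit(o,np.r_[560,44,0.1,60],False);print("stand",x)
print(e.T)
print(r.sense()["tcp_rot"])
E
```

```text
carrier [547.757 393.033  -0.083]
carrier [547.79  393.51   -0.095]
carrier [547.843 393.178  -0.087]
[[-0.068 -0.053 -0.478 -0.051  0.355 -0.483 -0.721  0.827  0.21   0.591]
 [-0.335  0.055  0.007  0.114 -0.097 -0.189 -0.111  0.116 -1.023  0.812]]
grip top px [[169.834  96.768]
 [215.494 101.453]
 [206.835 183.052]
 [160.947 178.324]]
stand [566.369  43.284   0.115  63.671]
stand [548.209  82.41    0.155  86.606]
stand [565.369  44.445   0.121  67.02 ]
[[ 0.191  0.382  0.52  -0.259 -0.24  -0.275  0.493  0.301 -0.911 -0.201
  -2.496]
 [ 0.299 -0.234 -0.007  0.526 -0.277  0.507 -0.21   0.06  -0.004 -0.268
   0.414]]
[-3.14 -0.    0.38]
```

```bash
cat > mv.py <<'E'
from fit import *
from scipy.spatial.transform import Rotation as R
def to(x,y,z,yaw):
    s=r.sense();M=R.from_euler("xyz",[np.pi,0,s["tcp_rot"][2]])
    print("dp",M.inv().apply(np.r_[x,y,z]-s["eef_pos"]).round(1),"yaw",round(float(-np.degrees(yaw-s["tcp_rot"][2])),2))
E
python3 -c "
from mv import *
to(548,393,140,1.484)"
```

```text
dp [ 654.6 -786.4   98.7] yaw -63.27
```

>>> carry_out(targets=[{"dp":[655,-786,98],"yaw":-63.3},{"dp":[655,-786,98],"yaw":-63.3},{"dp":[655,-786,98],"yaw":-63.3},{"dp":[655,-786,98],"yaw":-63.3},{"dp":[655,-786,98],"yaw":-63.3},{"dp":[655,-786,98],"yaw":-63.3},{"dp":[655,-786,98],"yaw":-63.3},{"dp":[655,-786,98],"yaw":-63.3},{"dp":[655,-786,98],"yaw":-63.3},{"dp":[655,-786,98],"yaw":-63.3},{"dp":[655,-786,98],"yaw":-63.3},{"dp":[655,-786,98],"yaw":-63.3}], fingers=1, grip_force=80)

```text
clock: 1.6
eef_pos: [463.2, 131.6, 167.5]
tcp_rot: [3.141, 0.0, 1.485]
contact_force: [1.2, -0.7, -0.7]
opening: 0.998
grasp_force: 0.0
```

```bash
python3 -c "
from mv import *
to(548,393,120,1.484)"
```

```text
dp [267.7  62.1  47.5] yaw 0.06
```

>>> carry_out(targets=[{"dp":[266,62,47],"yaw":0},{"dp":[266,62,47],"yaw":0},{"dp":[266,62,47],"yaw":0},{"dp":[266,62,47],"yaw":0},{"dp":[266,62,47],"yaw":0},{"dp":[266,62,47],"yaw":0},{"dp":[266,62,47],"yaw":0}])

```text
clock: 2.48
eef_pos: [547.0, 388.1, 120.4]
tcp_rot: [-3.141, 0.001, 1.485]
contact_force: [-0.5, -0.1, -0.6]
opening: 0.997
grasp_force: 0.0
```

```bash
python3 -c "
from mv import *
to(548,393,30,1.484)
f=r.grab_frame('top')[:,:,::-1];g=r.grab_frame('scene')[:,:,::-1]
z=lambda a:cv2.resize(a,(400,400),interpolation=cv2.INTER_CUBIC)
cv2.imwrite('pics/above.png',np.hstack([z(f[150:250,225:325]),z(g[170:270,225:325])]))"
```

```text
dp [ 5.   0.5 90.4] yaw 0.03
```

View pics/above.png

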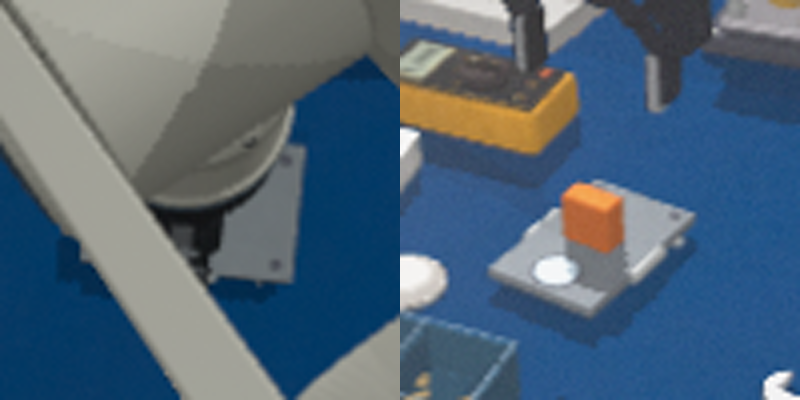

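The jaws straddle the bar at about (590,215), and the tool is 5 mm short in y. Next I correct that and descend.

>>> carry_out(targets=[{"dp":[5,0.5,45],"yaw":0},{"dp":[5,0.5,75],"yaw":0},{"dp":[5,0.5,87],"yaw":0},{"dp":[5,0.5,90],"yaw":0},{"dp":[5,0.5,90],"yaw":0}])

```text
clock: 3.2
eef_pos: [549.2, 394.2, 31.9]
tcp_rot: [3.14, -0.001, 1.484]
contact_force: [0.1, 0.2, 1.2]
opening: 0.998
grasp_force: 0.0
```

```bash
python3 -c "
from mv import *
to(548,393,30,1.484)"
```

```text
dp [-1.3 -1.1  1.9] yaw 0.01
```

>>> carry_out(targets=[{"dp":[-1,-1,0],"yaw":0},{"dp":[-1,-1,0],"yaw":0},{"dp":[-1,-1,0],"yaw":0},{"dp":[-1,-1,0],"yaw":0},{"dp":[-1,-1,0],"yaw":0},{"dp":[-1,-1,0],"yaw":0}], fingers=-1)

```text
clock: 3.95
eef_pos: [548.2, 393.5, 31.8]
tcp_rot: [3.14, -0.001, 1.485]
contact_force: [0.2, -0.3, 5.0]
opening: 0.402
grasp_force: 79.2
```

>>> carry_out(targets=[{"dp":[0,0,-15],"yaw":0},{"dp":[0,0,-50],"yaw":0},{"dp":[0,0,-95],"yaw":0},{"dp":[0,0,-130],"yaw":0},{"dp":[0,0,-145],"yaw":0},{"dp":[0,0,-145],"yaw":0}])

```text
clock: 4.7
eef_pos: [547.6, 393.2, 176.5]
tcp_rot: [3.141, -0.001, 1.485]
contact_force: [0.2, 0.1, -3.6]
opening: 0.402
grasp_force: 80.4
```

```bash
python3 -c "
from mv import *
s=r.sense();print(s['contact_force'],s['eef_pos'],s['opening'])
to(565,60,170,1.692)
f=r.grab_frame('top')[:,:,::-1];g=r.grab_frame('scene')[:,:,::-1]
z=lambda a:cv2.resize(a,(400,400),interpolation=cv2.INTER_CUBIC)
cv2.imwrite('pics/lift.png',np.hstack([z(f[150:250,225:325]),z(g[140:240,225:325])]))"
```

```text
[ 0.15100995  0.07768567 -3.64476231] [547.63688985 393.24204211 176.4732816 ] 0.4022695469653822
dp [-330.5   46.     6.5] yaw -11.88
```

View pics/lift.png

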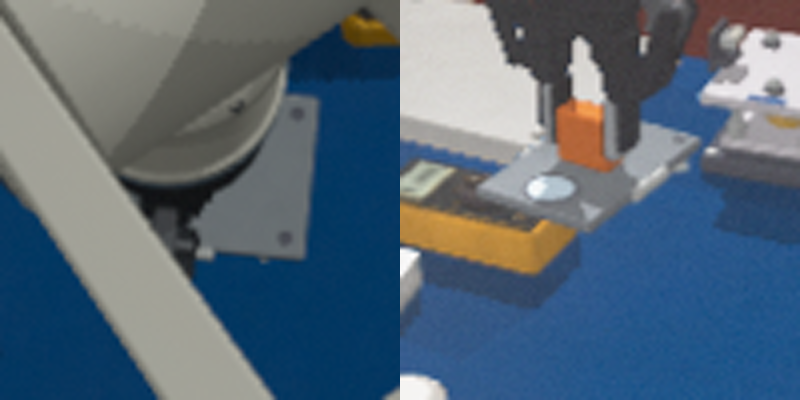

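The carrier is held level, with the mirror at about (550,188) in the crop. Now I carry it over the stand.

>>> carry_out(targets=[{"dp":[-50,7,0],"yaw":-2},{"dp":[-110,16,0],"yaw":-4},{"dp":[-170,25,0],"yaw":-6},{"dp":[-230,34,0],"yaw":-8},{"dp":[-285,42,0],"yaw":-10},{"dp":[-325,47,0],"yaw":-11.9},{"dp":[-345,47,0],"yaw":-11.9},{"dp":[-345,47,0],"yaw":-11.9},{"dp":[-345,47,0],"yaw":-11.9}])

```text
clock: 5.92
eef_pos: [564.4, 46.3, 175.2]
tcp_rot: [-3.141, -0.001, 1.692]
contact_force: [0.0, 0.6, -3.4]
opening: 0.407
grasp_force: 80.5
```

```bash
python3 -c "
from mv import *
to(565,44,150,1.692)
f=r.grab_frame('top')[:,:,::-1];g=r.grab_frame('scene')[:,:,::-1]
cv2.imwrite('pics/st_top.png',f);cv2.imwrite('pics/st_scene.png',g)
z=lambda a:cv2.resize(a,None,fx=5,fy=5,interpolation=cv2.INTER_CUBIC)
cv2.imwrite('pics/st.png',np.hstack([z(f[130:240,395:475]),z(g[95:205,280:360])]))"
```

```text
dp [-2.3  0.3 25.2] yaw 0.02
```

View pics/st.png

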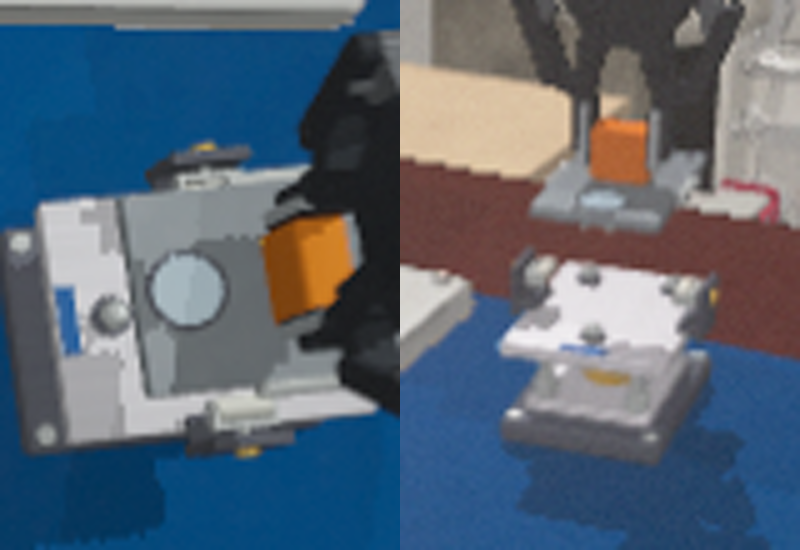

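```bash
python3 - <<'E'
from mv import *
np.set_printoptions(precision=3,suppress=True)
q=lambda P:px(P,(0,0),(395,130)); w=lambda P:px(P,(400,0),(280,95))
L=[(39.5,60,0),(-39.5,60,0),(0,40,0)]
t=("top",L,q([(118,200),(152,398),(188,289)]))
s=("scene",[(0,40,0)],w([(602,200)]))
for o in([t],[t,s]):
    x,e=fit(o,np.r_[565,46,.12,158.4],True);print("carrier",x)
print(e.T)
x,e=fit([t,s],np.r_[565,46,.12,158.4],False);print("free z",x)
B=[(0,42,6),(28,-42,6),(-28,-42,6)];D=[(52,66,0),(52,-66,0),(-52,-66,0),(-52,66,0)]
t=("top",B+D,np.r_[px([(522,195),(705,113),(725,241),(447,83),(748,56),(787,290)],(400,0),(393,154)),q([(65,443)])])
s=("scene",B+D[:1],w([(592,333),(590,277),(686,285),(502,345)]))
for o in([t],[t,s]):
    x,e=fit(o,np.r_[565,46,.12,60],False);print("stand",x)
print(e.T)
E
```

```text
carrier [562.613  46.792   0.145]
carrier [563.037  46.809   0.148]
[[-0.056  0.293 -0.245  0.586]
 [-0.785  0.075  0.174  0.619]]
free z [562.665  47.566   0.147 160.335]
stand [565.799  44.816   0.112  66.866]
stand [565.55   45.118   0.111  67.73 ]
[[-0.044  0.371  0.243 -0.271 -0.114 -0.637  0.551  0.42   0.328 -2.122
  -0.301]
 [-0.044 -0.202  0.075  0.034 -0.154  0.725  0.001  0.031 -0.493  0.313
   0.091]]
```

```bash
python3 -c "
from mv import *
to(566.5,44.8,125,1.680)"
```

```text
dp [-2.   1.7 50.5] yaw 0.77
```

>>> carry_out(targets=[{"dp":[-2,1.8,12],"yaw":0.7},{"dp":[-2,1.8,28],"yaw":0.7},{"dp":[-2,1.8,42],"yaw":0.7},{"dp":[-2,1.8,48],"yaw":0.7},{"dp":[-2,1.8,50],"yaw":0.7},{"dp":[-2,1.8,50],"yaw":0.7}])

```text
clock: 6.78
eef_pos: [566.8, 43.5, 125.9]
tcp_rot: [3.141, -0.0, 1.68]
contact_force: [0.5, -0.4, -2.1]
opening: 0.407
grasp_force: 80.5
```

```bash
python3 -c "
from mv import *
to(566.5,44.8,120,1.680)
f=r.grab_frame('top')[:,:,::-1];g=r.grab_frame('scene')[:,:,::-1]
z=lambda a:cv2.resize(a,None,fx=5,fy=5,interpolation=cv2.INTER_CUBIC)
cv2.imwrite('pics/near.png',np.hstack([z(f[130:240,395:475]),z(g[95:205,280:360])]))"
```

```text
dp [ 1.3 -0.2  5.9] yaw -0.0
```

View pics/near.png

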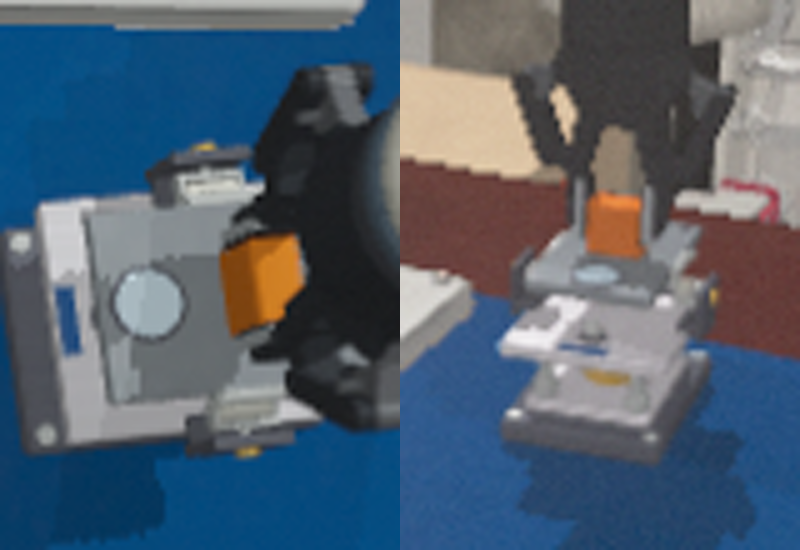

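```bash
python3 - <<'E'
from mv import *
np.set_printoptions(precision=3,suppress=True)
q=lambda P:px(P,(0,0),(395,130)); w=lambda P:px(P,(400,0),(280,95))
L=[(39.5,60,0),(-39.5,60,0),(0,40,0)]
t=("top",L,q([(85,212),(112,405),(148,303)]))
s=("scene",[(0,40,0)],w([(596,273)]))
for o in([t],[t,s]):
    x,e=fit(o,np.r_[565,46,.12,109.1],True);print("carrier",x)
print(e.T)
x,e=fit([t,s],np.r_[565,46,.12,109],False);print("free z",x)
E
```

```text
carrier [564.705  44.426   0.114]
carrier [565.126  44.395   0.117]
[[ 0.055  0.13  -0.126  0.507]
 [ 0.071 -0.338 -0.12   1.033]]
free z [564.366  45.904   0.117 113.167]
```

Alignment is within about 1 mm and the yaw matches. I'll descend in small steps and watch the force.

>>> carry_out(targets=[{"dp":[0.6,0.7,2],"yaw":0},{"dp":[0.6,0.7,4],"yaw":0},{"dp":[0.6,0.7,6],"yaw":0},{"dp":[0.6,0.7,8],"yaw":0},{"dp":[0.6,0.7,8],"yaw":0}])

```text
clock: 7.5
eef_pos: [567.1, 44.2, 117.5]
tcp_rot: [-3.141, -0.0, 1.68]
contact_force: [-0.2, -0.7, -3.2]
opening: 0.405
grasp_force: 80.5
```

>>> carry_out(targets=[{"dp":[0,0,0.7],"yaw":0},{"dp":[0,0,1.4],"yaw":0},{"dp":[0,0,2],"yaw":0},{"dp":[0,0,2],"yaw":0}])

```text
clock: 8.0
eef_pos: [568.1, 44.3, 116.3]
tcp_rot: [3.14, 0.0, 1.68]
contact_force: [2.0, 0.6, 0.7]
opening: 0.405
grasp_force: 81.0
```

>>> carry_out(targets=[{"dp":[0,0,0.5],"yaw":0},{"dp":[0,0,1],"yaw":0},{"dp":[0,0,1],"yaw":0}])

```text
clock: 8.38
eef_pos: [567.4, 44.2, 114.9]
tcp_rot: [3.141, 0.0, 1.68]
contact_force: [0.4, 0.7, 3.0]
opening: 0.407
grasp_force: 81.4
```

>>> carry_out(targets=[{"dp":[0,0,0.5],"yaw":0},{"dp":[0,0,1],"yaw":0},{"dp":[0,0,1],"yaw":0}])

```text
clock: 8.75
eef_pos: [567.2, 44.2, 113.6]
tcp_rot: [-3.141, 0.0, 1.68]
contact_force: [2.0, 0.7, 1.8]
opening: 0.402
grasp_force: 81.2
```

>>> carry_out(targets=[{"dp":[0,0,0.5],"yaw":0},{"dp":[0,0,1],"yaw":0},{"dp":[0,0,1],"yaw":0}])

```text
clock: 9.12
eef_pos: [567.1, 44.2, 112.6]
tcp_rot: [-3.141, -0.0, 1.68]
contact_force: [1.9, -0.3, 1.0]
opening: 0.407
grasp_force: 81.0
```

>>> carry_out(targets=[{"dp":[0,0,0.5],"yaw":0},{"dp":[0,0,1],"yaw":0},{"dp":[0,0,1],"yaw":0}])

```text
clock: 9.5
eef_pos: [567.1, 44.2, 111.6]
tcp_rot: [-3.141, -0.0, 1.68]
contact_force: [0.7, -0.5, -0.9]
opening: 0.398
grasp_force: 80.9
```

>>> carry_out(targets=[{"dp":[0,0,0.5],"yaw":0},{"dp":[0,0,1],"yaw":0},{"dp":[0,0,1],"yaw":0}])

```text
clock: 9.88
eef_pos: [567.1, 44.2, 110.6]
tcp_rot: [-3.141, -0.0, 1.68]
contact_force: [1.2, -0.9, -2.1]
opening: 0.404
grasp_force: 80.7
```

>>> carry_out(targets=[{"dp":[0,0,0.5],"yaw":0},{"dp":[0,0,1],"yaw":0},{"dp":[0,0,1],"yaw":0}])

```text
clock: 10.25
eef_pos: [567.1, 44.2, 109.6]
tcp_rot: [-3.141, -0.0, 1.68]
contact_force: [1.5, -0.0, -2.7]
opening: 0.41
grasp_force: 80.5
```

>>> carry_out(targets=[{"dp":[0,0,0.5],"yaw":0},{"dp":[0,0,1],"yaw":0},{"dp":[0,0,1],"yaw":0}])

```text
clock: 10.62
eef_pos: [567.1, 44.2, 108.6]
tcp_rot: [-3.141, -0.0, 1.68]
contact_force: [1.3, -0.5, -3.8]
opening: 0.405
grasp_force: 80.4
```

>>> carry_out(targets=[{"dp":[0,0,0.5],"yaw":0},{"dp":[0,0,1],"yaw":0},{"dp":[0,0,1],"yaw":0}])

```text
clock: 11.0
eef_pos: [567.1, 44.2, 107.6]
tcp_rot: [-3.141, -0.0, 1.68]
contact_force: [1.0, -1.0, -5.0]
opening: 0.403
grasp_force: 80.3
```

>>> carry_out(targets=[{"dp":[0,0,0.5],"yaw":0},{"dp":[0,0,1],"yaw":0},{"dp":[0,0,1],"yaw":0}])

```text
clock: 11.38
eef_pos: [567.4, 44.3, 106.9]
tcp_rot: [3.141, 0.0, 1.68]
contact_force: [1.3, 1.6, -2.4]
opening: 0.401
grasp_force: 80.8
```

The springs are pulling, and the first ball contact shows. I'll take a last half millimetre and then release.

>>> carry_out(targets=[{"dp":[0,0,0.4],"yaw":0},{"dp":[0,0,0.7],"yaw":0},{"dp":[0,0,0.7],"yaw":0}])

```text
clock: 11.75
eef_pos: [567.6, 44.3, 106.4]
tcp_rot: [3.141, -0.0, 1.68]
contact_force: [0.8, 1.6, 3.7]
opening: 0.404
grasp_force: 81.4
```

>>> carry_out(targets=[{"dp":[0,0,0],"yaw":0},{"dp":[0,0,0],"yaw":0},{"dp":[0,0,0],"yaw":0},{"dp":[0,0,0],"yaw":0}], fingers=0.15)

```text
clock: 12.25
eef_pos: [567.1, 44.2, 106.0]
tcp_rot: [-3.141, -0.0, 1.68]
contact_force: [-0.7, 0.8, 0.2]
opening: 0.577
grasp_force: 0.0
```

>>> carry_out(targets=[{"dp":[0,0,-10],"yaw":0},{"dp":[0,0,-35],"yaw":0},{"dp":[0,0,-70],"yaw":0},{"dp":[-40,0,-110],"yaw":0},{"dp":[-90,0,-140],"yaw":0},{"dp":[-140,0,-140],"yaw":0},{"dp":[-180,0,-140],"yaw":0},{"dp":[-180,0,-140],"yaw":0}])

```text
clock: 13.25
eef_pos: [587.0, -137.2, 246.8]
tcp_rot: [3.141, 0.001, 1.677]
contact_force: [-0.0, 0.3, -0.0]
opening: 0.568
grasp_force: 0.0
```

```bash
python3 -c "
from mv import *
f=r.grab_frame('top')[:,:,::-1];g=r.grab_frame('scene')[:,:,::-1]
z=lambda a:cv2.resize(a,None,fx=5,fy=5,interpolation=cv2.INTER_CUBIC)
cv2.imwrite('pics/done.png',np.hstack([z(f[130:240,395:475]),z(g[95:205,280:360])]))"
```

```text
(no output)
```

View pics/done.png

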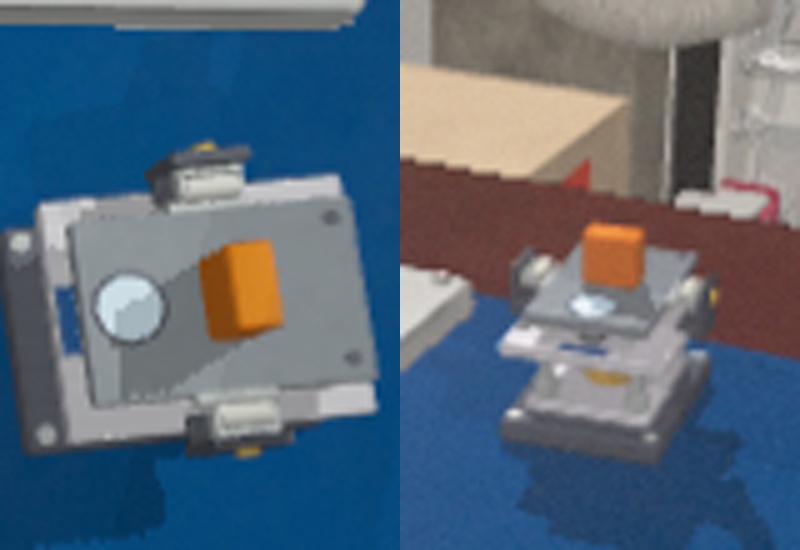

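```bash
python3 - <<'E'
from mv import *
np.set_printoptions(precision=3,suppress=True)
q=lambda P:px(P,(0,0),(395,130)); w=lambda P:px(P,(400,0),(280,95))
L=[(39.5,60,0),(-39.5,60,0),(39.5,-60,0),(-39.5,-60,0),(0,40,0)]
t=("top",L,q([(69,219),(97,406),(345,195),(378,375),(130,307)]))
s=("scene",[L[0],L[1],L[3],L[4]],w([(525,287),(648,328),(698,252),(592,304)]))
for o in([t],[s],[t,s]):
    x,e=fit(o,np.r_[565,46,.12,88],False);print("carrier",x)
print(e.T)
B=[(0,42,6),(28,-42,6),(-28,-42,6)]
# expected pictures at home / 10 mm high
for z in(88,98): print(z,((proj("scene",world(np.r_[565.6,45,.112,z],L))+.5-(280,95))*5).round(0)[[0,1,3,4]].tolist())
E
```

```text
carrier [568.318  40.638   0.121  77.12 ]
carrier [579.528  13.591   0.099  77.782]
carrier [565.919  46.655   0.119  92.992]
[[-0.325 -0.53   0.976  0.393 -0.329 -0.487  0.27   0.385  0.61 ]
 [-0.073 -0.008 -0.975  0.267 -0.021  4.163 -0.304 -0.197 -0.028]]
88 [[124.0, 315.0], [250.0, 334.0], [302.0, 258.0], [196.0, 311.0]]
98 [[124.0, 300.0], [251.0, 318.0], [303.0, 244.0], [197.0, 296.0]]
```

```bash
python3 - <<'E'
from mv import *
g=np.mean([r.grab_frame('scene').astype(float) for _ in range(8)],0)[:,:,::-1].astype(np.uint8)
g=g[135:180,298:358]; im=cv2.resize(g,None,fx=13,fy=13,interpolation=cv2.INTER_CUBIC)
cv2.imwrite('pics/zoom.png',im)
L=[(39.5,60,0),(-39.5,60,0),(39.5,-60,0),(-39.5,-60,0),(0,40,0)]
for z in(88,98): print(z,((proj("scene",world(np.r_[565.6,45,.112,z],L))+.5-(298,135))*13).round(0).tolist())
E
```

```text
88 [[89.0, 298.0], [417.0, 348.0], [245.0, 109.0], [551.0, 151.0], [277.0, 288.0]]
98 [[89.0, 259.0], [419.0, 308.0], [246.0, 72.0], [553.0, 113.0], [278.0, 249.0]]
```

View pics/zoom.png

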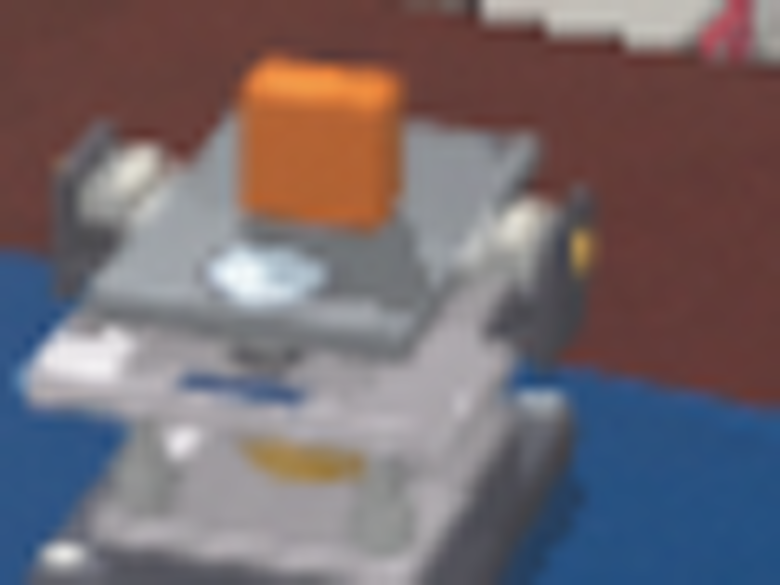

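The zoom shows the plate level: left front corner (92,287), right front (405,330), mirror (267,274). Both rollers sit above its edges. It went down about 10 mm from first roller contact, and the force turned to a downward pull before it stopped, so it is home.

```bash
python3 -c "
from rig import r
print(r.sign_off())"
```

```text
the job is handed in; nothing more can be done
None
```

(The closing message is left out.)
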